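# Unbolt the holding box and hold its gate ajar

## Task

The steel jar-holding box must never be open on two sides, so first lower its top lid fully closed without slamming it. Then free the front gate: take the upright post of its sagging barrel bolt, raise the bolt over the bent-up lip of the keeper while pulling it towards the gate's hinges until it is fully withdrawn, and swing the sprung gate out about 20 degrees. Finish while still gripping the post and holding the gate ajar at that angle; leave the label roll, the tally counter and the funnel alone.

Things in the scene. Friction and masses are not known exactly. Their poses are not given: they have to be found in the camera images.
- hold_box: fixed steel box 140 (x) x 200 (y) x 150 mm high on the worktop, a jar inside. Origin: centre of its underside. Its own -x side is the front with the barred gate, +y is to the left seen from the front, z up. Keeper: steel insert in a dark bracket on the front's right jamb, 85 mm to the right (-y) of the centre, 70 to 139 mm high; its bent lip stands 10 mm up in the way of the bolt's nib.
- lid (a joint): top lid, 140 mm from hinge to front edge, 198 mm wide, 6 mm thick. Hinge axis along box y at box x +70, z 151 mm (back rim). Radians: 0 = closed flat on the box, grows as the front edge rises; starts 0.7 to 1.15. The stiff hinge stays where it is left; about 2 N on the upper (outer) face near the front edge pushes it down. Closed, its upper face is at z 157 mm, its rolled edge at 160 mm.
- lid_edge (a point): middle of the lid's front edge, on its upper face; moves with the lid
- gate (a joint): front gate, 158 mm wide, 136 mm high. Upright hinge axis at box x -78 mm, y +92 mm (the front's left side). Radians: 0 = shut, grows as its right side swings out to box -x. A spring pulls it shut (0.2 to 0.3 N m, that is 2 to 3 N at the bolt's post). The bolt in the keeper locks it.
- bolt_pull (a joint): draw of the barrel bolt along the gate, towards the gate's hinges (box +y while shut), in m: 0 = fully in the keeper, 0.036 = end stop. From about 0.026 on it is clear of the keeper and the gate can swing. Friction about 1 N. Starts at 0 to 0.002; with the bolt sagging, the nib under its tip strikes the lip after 4 to 5 mm and it can be drawn no further.
- bolt: steel barrel bolt with upright grip post, 12 mm thick, flat head 22 mm wide. Origin: on the post's axis where to grip: head 12 to 20 mm above it, plain post 63 mm below it; gate shut and bolt in, it is at box x -96, y -35, z 185 mm. Axes as the box's, turning with the gate. 0.12 kg, sags; can be raised 20 mm in its loose guides; at 10 mm the nib just clears the lip, 13 to 17 mm is safe.
- label_roll: bystander: white roll of labels, 66 mm wide, 39 mm high, to the right of the box. Origin: centre of its underside
- counter: bystander: small round tally counter, 44 x 51 x 30 mm, to the right of the box. Origin: centre of its underside
- funnel: bystander: white funnel stood on its mouth, 68 mm wide, 72 mm high, behind the box on its right. Origin: centre of its underside

How it is judged:
By the outcome, as a careful person would: the job done as asked, in the order asked, and still so for the second after the job is handed in, while the arm keeps its last pose, push and grip.
It also fails if it takes over 51 s, if anything falls off the work surface, if the arm or the gripper's body presses on something with over 40 N, if the wrist force passes 120 N, or if a joint passes its speed limit or range.

## Robot

A 6-joint arm with a two-finger parallel gripper is mounted at the origin on a cart in front of the work surface, level with it; the furniture and walls round the work are solid. World frame = base frame: x ahead of the robot, y to its left, z up, the work surface at z = 0. Lengths are in m, angles in rad, forces in N, time in s.
With the tool pointing down it reaches from about 0.2 to 0.875 m from the base axis. Payload 3.4 kg.
Tool frame: the origin (TCP) lies at the very end of the fingers, on their centre line; the grasp point (between the pads) lies 19 mm behind it (hold_point_z is the distance from the TCP to the grasp point, in m); z points along the fingers, y is the line along which they close (so a half turn about z gives the same grasp; the last joint's range is limited). The gripper opens to 94 mm and grips with 3 to 60 N. Pads are 16 mm wide; open, the fingers measure 119 mm over their backs; the gripper's body (75 mm by 177 mm) begins 78 mm behind the grasp point.
Start: joints at [1.003, 0.276, 1.505, -0, 1.361, -0.121], TCP at [0.248, 0.519, 0.168] pointing down, gripper open.
Joint ranges: [-2.89, 2.89], [-0.75, 2.08], [0.22, 2.7], [-1.18, 4.32], [0.11, 2.71], [-2.7, 2.7]. Speed limits (rad/s): [2.57, 2.57, 3.14, 3.14, 3.14, 3.14].

## Interface

Orientations are given as a rotation vector (axis times angle).
In Python, from cell import read_state, get_image, get_calibration, close_job, hold_point_z gives the robot as it stands. The module is installed in compiled form; this text tells all that it offers.
- The arm moves only by the tool arm_command, never from a script. Its argument "commands" is a list of rows, each a list of 4 numbers: the shift along the tool's x, y, z in cm, then the turn about the tool's z in degrees. In form: [[tx, ty, tz, twist], ...]. A call has exactly 10 rows; each row shifts and turns the commanded pose from where the row before left it, along the tool's axes as they then stand; what a row does not reach is not made up. A row lasts 1/12 s, in which the tool goes at most 41.7 mm and 7.16 degrees, less where a joint would pass 70% of its speed; a pose out of reach is approached as far as the arm can. A call with a gripper value outside its range is refused whole. "grip" is the closure, from -1 (fully open) to 1 (shut), set as the call begins (left out, the last holds). The fingers move at their own pace and stop on an object; "newtons" is the grip in N (left out, the last holds). Time passes only in rows, so rows that do not move let the fingers close, or fill a call up. It gives the time, the measured TCP pose, the force, the opening and the grip force at its end, in the units of the state.
- read_state(): the state, without advancing time (a new reading comes with each control period).
- get_image(name): name is "scene" or "side" or "wrist"; returns (picture, depth): 480x640x3 uint8, blue, green, red; 480x640 float32, m along the optical axis (not along the pixel's ray), 0 where there is no reading.
- get_calibration(name): a dict with "mtx" (3x3 intrinsics, pixels), "extrinsics" (4x4, takes a point from camera to world coordinates). Camera axes: x right, y down, z forward; pixel columns grow to the right and rows downward; lengths in m; the calibration is good to about 2 mm. The wrist camera is an equidistant fisheye: a pixel r from the principal point sees the ray r / f radians off the axis. A picture is of the moment at which its call begins: read the wrist's pose just before it. get_calibration takes no time and is no camera call; for the wrist camera it gives the pose at the moment of the call.
- close_job(): hands the job in; it is judged then, once.
The state is a dict: "t": time; "joint_positions": joint angles; "qd": joint speeds; "joint_efforts": joint torques, N m; "position": TCP position; "eef_rot": TCP orientation; "contact_force": force on the tool from outside, world axes, zero at the start; "ft_torque": the same for the moment, N m; "grip_width": finger opening in m; "grasp_force": force on a finger pad.
Only numpy, scipy, OpenCV 4.12 (cv2) and the standard library are available. Lean on these libraries where they do the work, as an engineer would, in place of code of your own. Each camera call takes 0.05 s, during which the arm holds its last target. There are 200 camera calls.

## Working session

There is one attempt and no reset: what is moved stays moved. The work goes in short steps, Python scripts to look and compute and a tool call to move; the robot and the scene stay as the last step left them, time stands still between calls to the robot, and variables do not carry over. Pictures are saved under pics/ and viewed, at most 10 in all, crops included, and the job is handed in when it is done.

Besides the shell and the picture viewer there is one more tool, called after "Emit:" as name(argument=value, ...), one argument or row to a line, values as JSON. arm_command: Moves the arm, as the interface text tells. Its arguments: {"type":"object","properties":{"commands":{"type":"array"},"grip":{"type":"number"},"newtons":{"type":"number"}},"required":["commands"]}

```bash
mkdir -p pics; python3 - <<'E'
from cell import *
import cv2,numpy as np
s=read_state();print({k:np.round(v,3).tolist() for k,v in s.items()}, hold_point_z)
ims=[]
for n in("scene","side"):
    im,d=get_image(n);c=get_calibration(n);np.savez(f"{n}0.npz",im=im,d=d,K=c["mtx"],T=c["extrinsics"])
    cv2.imwrite(f"pics/{n}0.png",im);print(n,np.round(c["mtx"],1).tolist(),np.round(c["extrinsics"],3).tolist())
E
```

```text
{'t': 0.0, 'joint_positions': [1.003, 0.277, 1.506, -0.0, 1.361, -0.121], 'qd': [0.002, -0.0, 0.001, -0.001, 0.001, -0.001], 'joint_efforts': [0.002, -40.458, -23.723, 0.07, 0.035, -0.0], 'position': [0.248, 0.518, 0.167], 'eef_rot': [-0.696, -3.063, 0.003], 'contact_force': [-0.448, -0.028, -0.628], 'ft_torque': [0.022, -0.013, 0.024], 'grasp_force': 0.0, 'grip_width': 0.094} 0.0188
scene [[618.3, 0.0, 315.4], [0.0, 618.3, 242.4], [0.0, 0.0, 1.0]] [[-0.928, -0.304, 0.215, 0.29], [-0.372, 0.755, -0.54, 0.28], [0.002, -0.581, -0.814, 1.083], [0.0, 0.0, 0.0, 1.0]]
side [[599.7, 0.0, 323.7], [0.0, 599.7, 252.8], [0.0, 0.0, 1.0]] [[-0.185, -0.82, 0.542, 0.017], [-0.983, 0.156, -0.099, -0.265], [-0.004, -0.55, -0.835, 0.928], [0.0, 0.0, 0.0, 1.0]]
```

View pics/scene0.png

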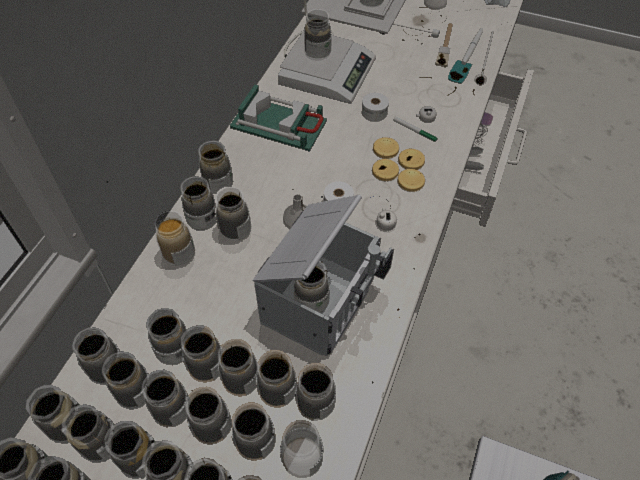

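View pics/side0.png

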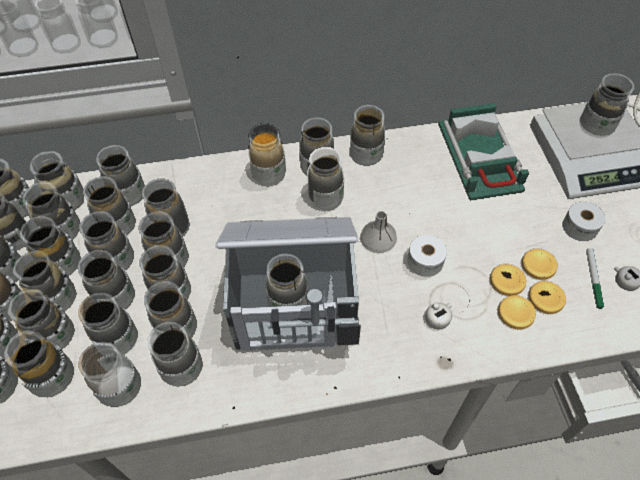

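The box is at about (290,290) in the side view, with its lid half open, the bolt head at about (315,296) and the keeper bracket at (347,320). In the scene view the box is at about (320,270). Next I'll measure it from depth.

```bash
cat > h.py <<'E'
import numpy as np,cv2
def load(n):
    z=np.load(n); return z["im"],z["d"],z["K"],z["T"]
def cloud(d,K,T):
    v,u=np.mgrid[:480,:640]; p=np.stack([(u-K[0,2])/K[0,0]*d,(v-K[1,2])/K[1,1]*d,d],-1)
    w=p@T[:3,:3].T+T[:3,3]; w[d<=0]=np.nan; return w
def proj(P,K,T):
    q=(np.asarray(P)-T[:3,3])@T[:3,:3]; return q[...,:2]/q[...,2:]*[K[0,0],K[1,1]]+K[:2,2]
E
python3 - <<'E'
from h import *
for n in("scene","side"):
    im,d,K,T=load(n+"0.npz");w=cloud(d,K,T)
    if n=="side":
        for p in[(315,296),(314,293),(347,305),(325,300),(230,240),(350,240),(285,222)]:
            print(p,np.round(w[p[1],p[0]],4))
        x0,y0,x1,y1=205,205,375,360
    else: x0,y0,x1,y1=245,185,405,360
    c=w[y0:y1,x0:x1].reshape(-1,3);c=c[~np.isnan(c[:,0])]
    for lo,hi in[(.05,.13),(.14,.155),(.19,.22)]:
        m=c[(c[:,2]>lo)&(c[:,2]<hi)];
        if len(m):print(n,lo,len(m),m.min(0).round(3),m.max(0).round(3),np.round(cv2.minAreaRect(m[:,:2].astype(np.float32)*1000)[2],1))
    cv2.imwrite(f"pics/{n}0c.png",cv2.resize(im[y0:y1,x0:x1],None,fx=3.4,fy=3.4,interpolation=cv2.INTER_CUBIC))
E
```

```text
scene 0.05 4884 [ 0.399 -0.496  0.05 ] [ 0.73  -0.094  0.13 ] 26.2
scene 0.14 1256 [ 0.404 -0.403  0.14 ] [ 0.604 -0.194  0.155] 81.9
scene 0.19 1366 [ 0.412 -0.405  0.19 ] [ 0.571 -0.206  0.22 ] 82.2
(315, 296) [ 0.4183 -0.325   0.2054]
(314, 293) [ 0.4249 -0.3247  0.2024]
(347, 305) [ 0.4286 -0.374   0.1438]
(325, 300) [ 0.5184 -0.3576  0.0049]
(230, 240) [ 0.513  -0.221   0.2347]
(350, 240) [ 0.4727 -0.3845  0.2476]
(285, 222) [ 0.5771 -0.3052  0.1703]
side 0.05 5956 [ 0.396 -0.404  0.05 ] [ 0.598 -0.193  0.13 ] 82.1
side 0.14 1418 [ 0.402 -0.404  0.14 ] [ 0.604 -0.193  0.155] 82.0
side 0.19 1129 [ 0.409 -0.403  0.19 ] [ 0.566 -0.206  0.22 ] 82.2
```

View pics/side0c.png

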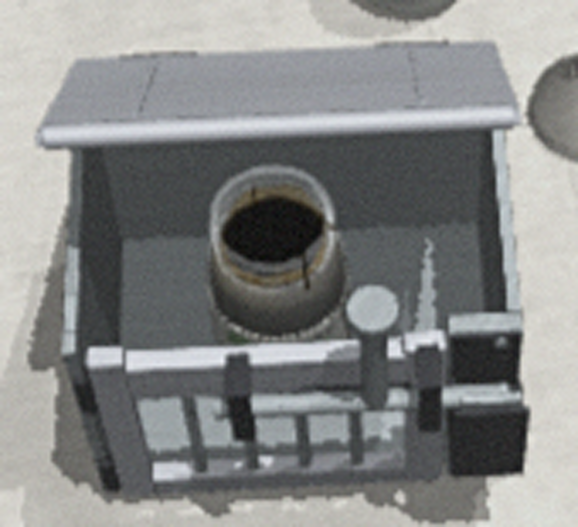

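View pics/scene0c.png

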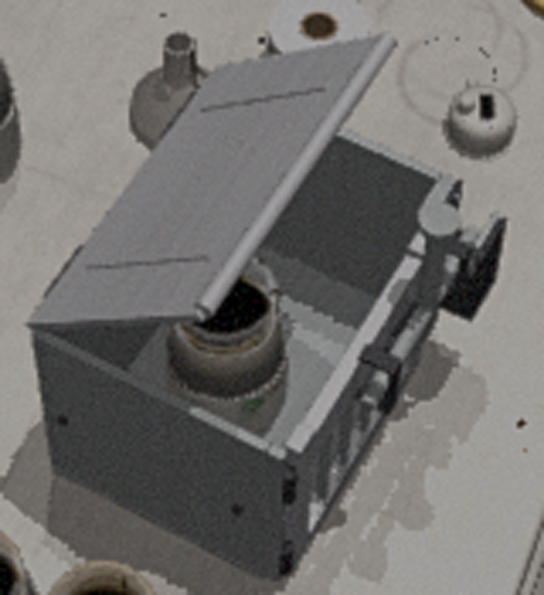

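The side crop shows the gate bars with the post head at about (374,310) and the keeper bracket on the right at (485,390). The lid is tilted open, its rolled edge at about row 130. The scene crop shows the lid's outer face clearly and the head at about (440,215). I'll fit the lid plane and the box pose next.

```bash
python3 - <<'E'
from h import *
for n,quad in(("side",[(228,226),(348,220),(354,236),(222,240)]),("scene",[(258,279),(350,200),(303,270),(258,279)])):
    im,d,K,T=load(n+"0.npz");w=cloud(d,K,T)
    m=np.zeros((480,640),np.uint8);cv2.fillPoly(m,[np.array(quad)],1)
    p=w[(m>0)&(d>0)]
    for i in range(5):
        c=np.median(p,0);c=p.mean(0);nrm=np.linalg.svd(p-c)[2][2];r=(p-c)@nrm;p=p[abs(r)<max(.003,2*r.std())] if i<4 else p
    nrm*=np.sign(nrm[2]);print(n,len(p),r.std(),nrm.round(4),"tilt",np.arccos(nrm[2]),"yaw",np.degrees(np.arctan2(-nrm[1],-nrm[0])),"c",c.round(4))
P=[]
for n in("scene","side"):
    im,d,K,T=load(n+"0.npz");w=cloud(d,K,T).reshape(-1,3)
    a=w[(w[:,0]>.37)&(w[:,0]<.63)&(w[:,1]>-.43)&(w[:,1]<-.17)]
    h=a[(a[:,2]>.195)&(a[:,2]<.212)&(np.hypot(a[:,0]-.42,a[:,1]+.325)<.022)];print(n,"head",len(h),h.mean(0).round(4),np.ptp(h,0).round(4))
    cc,r=cv2.minEnclosingCircle(h[:,:2].astype(np.float32));print("circ",cc,r, "ztop",np.percentile(h[:,2],[50,90,98]))
    P.append(a)
    b=a[(a[:,2]>.03)&(a[:,2]<.15)]
    r=cv2.minAreaRect((b[:,:2]*1000).astype(np.float32));print(n,r)
    for yaw in(-8,):
        y=np.radians(yaw);ex=np.array([np.cos(y),np.sin(y)]);ey=np.array([-ex[1],ex[0]])
        u=a[:,:2]@ex;v=a[:,:2]@ey
        f=a[:,2]; k=(f>.144)&(f<.153)
        print("rim u",np.histogram(u[k],np.arange(.42,.66,.005)),"\nv",np.histogram(v[k],np.arange(-.36,-.1,.005)))
E
```

```text
side 2018 0.0006276410516917111 [ 0.6561 -0.087   0.7496] tilt 0.7232949532005296 yaw 172.44290144998348 c [ 0.5319 -0.3073  0.2092]
scene 1459 0.0008520533523352648 [ 0.6527 -0.0891  0.7523] tilt 0.7191975016267705 yaw 172.22915668323975 c [ 0.5315 -0.2737  0.2169]
scene head 120 [ 0.4222 -0.3243  0.2057] [0.0205 0.0223 0.0111]
circ (0.42247456312179565, -0.32629671692848206) 0.011954902671277523 ztop [0.20596838 0.20784997 0.20921286]
scene ((500.5662841796875, -301.5442199707031), (215.00865173339844, 171.95989990234375), 79.03157043457031)
rim u (array([ 0,  0,  0,  0,  0,  0, 16, 20, 24, 13, 23, 78, 91, 33, 25, 21, 24,
       23, 19, 27, 23, 24, 21, 25, 23, 24, 17, 12, 12, 12, 12, 13, 12, 11,
       14,  9, 12, 13, 14, 13, 12,  7,  0,  0,  0,  0,  0,  0]), array([0.42 , 0.425, 0.43 , 0.435, 0.44 , 0.445, 0.45 , 0.455, 0.46 ,
       0.465, 0.47 , 0.475, 0.48 , 0.485, 0.49 , 0.495, 0.5  , 0.505,
       0.51 , 0.515, 0.52 , 0.525, 0.53 , 0.535, 0.54 , 0.545, 0.55 ,
       0.555, 0.56 , 0.565, 0.57 , 0.575, 0.58 , 0.585, 0.59 , 0.595,
       0.6  , 0.605, 0.61 , 0.615, 0.62 , 0.625,
[... 1810 characters left out ...]
  28,  31,  33,  25,
        21,  54,  52,  14,   0,   7,   8,   8,   1,   0,   0,   0,   0,
         0,   0,   0,   0,  30,  51,  12,   0,   0,   0,   0,   1,   0,
         0,   0,   8,  17,  15,   7, 167, 107,   0,   0,   0,   0]), array([-0.36 , -0.355, -0.35 , -0.345, -0.34 , -0.335, -0.33 , -0.325,
       -0.32 , -0.315, -0.31 , -0.305, -0.3  , -0.295, -0.29 , -0.285,
       -0.28 , -0.275, -0.27 , -0.265, -0.26 , -0.255, -0.25 , -0.245,
       -0.24 , -0.235, -0.23 , -0.225, -0.22 , -0.215, -0.21 , -0.205,
       -0.2  , -0.195, -0.19 , -0.185, -0.18 , -0.175, -0.17 , -0.165,
       -0.16 , -0.155, -0.15 , -0.145, -0.14 , -0.135, -0.13 , -0.125,
       -0.12 , -0.115, -0.11 , -0.105]))
```

Emit:
arm_command(
  commands=[
    [0,0,-3.5,-4.5],
    [0,0,-3.5,-4.5],
    [0,0,-3.5,-4.5],
    [0,0,-3.5,-4.5],
    [-1.6,-3.4,0,0],
    [-1.6,-3.4,0,0],
    [-1.6,-3.4,0,0],
    [-1.6,-3.4,0,0],
    [-1.6,-3.4,0,0],
    [-1.6,-3.4,0,0],
  ],
  grip=1,
  newtons=10,
)

```text
t: 0.93
position: [0.3165, 0.3019, 0.3079]
eef_rot: [-0.207, -3.135, 0.001]
contact_force: [0.9, 0.4, 0.3]
grip_width: 0.031
grasp_force: 0.0
```

Emit:
arm_command(
  commands=[
    [-1.6,-3.4,0,0],
    [-1.6,-3.4,0,0],
    [-1.6,-3.4,0,0],
    [-1.6,-3.4,0,0],
    [-1.6,-3.4,0,0],
    [-1.6,-3.4,0,0],
    [-1.6,-3.4,0,0],
    [-1.6,-3.4,0,0],
    [-1.6,-3.4,0,0],
    [0,0,0,0],
  ],
)

```text
t: 1.77
position: [0.4205, -0.0249, 0.3073]
eef_rot: [-0.22, -3.134, 0.006]
contact_force: [0.5, -0.3, 0.1]
grip_width: 0.0004
grasp_force: 0.0
```

```bash
cat >> h.py <<'E'
from scipy.spatial.transform import Rotation as Ro
YAW=np.radians(-7.7); O=np.array([.521,-.303,0]); B=np.array([[np.cos(YAW),-np.sin(YAW),0],[np.sin(YAW),np.cos(YAW),0],[0,0,1]])
def rep():
    from cell import read_state
    s=read_state();R=Ro.from_rotvec(s["eef_rot"]).as_matrix();y=np.degrees(np.arctan2(R[1,1],R[0,1]))
    print("t",round(s["t"],2),"box mm",((np.array(s["position"])-O)@B*1000).round(1),"yang-box",round(y-90+7.7,2),"z",R[:,2].round(3),"F",np.round(s["contact_force"],1),"w",round(s["grip_width"],4),round(s["grasp_force"],1))
    return s,R
E
python3 -c "
from h import *
im,d,K,T=load('side0.npz')
for Y in(YAW,):
  P=[]
  for n in('scene','side'):
    im,d,K,T=load(n+'0.npz');w=(cloud(d,K,T).reshape(-1,3)-O)@B*1000;w=w[(abs(w[:,0])<110)&(abs(w[:,1])<115)&(w[:,2]>20)]
    k=w[abs(w[:,2]-147)<5]; print(n,'rim pct',np.percentile(k,[0.5,2,98,99.5],axis=0)[:,:2].round(1).tolist())
    f=w[(w[:,2]>60)&(w[:,2]<140)&(w[:,1]<-72)]; print('keeper minx',np.percentile(f[:,0],[1,5,20]))
    l=w[(w[:,1]>96)&(w[:,2]<140)];print('left',len(l),np.percentile(l[:,1],[5,50,95]))
rep()"
```

```text
scene rim pct [[-104.5, -101.4], [-103.4, -100.1], [63.8, 99.2], [68.9, 99.8]]
keeper minx [-109.88849461 -109.41485409  -58.40649801]
left 2162 [96.85586666 98.26699807 99.78879456]
side rim pct [[-107.0, -99.4], [-106.4, -98.9], [21.4, 99.9], [24.8, 100.3]]
keeper minx [-109.8068722  -108.31685767  -92.64868469]
left 89 [ 96.21589928  97.93438337 100.10128486]
t 1.77 box mm [-136.8  262.1  307.3] yang-box -0.34 z [-0.001 -0.004 -1.   ] F [ 0.5 -0.3  0.1] w 0.0004 0.0
```

Emit:
arm_command(
  commands=[
    [-1.46,-3.28,0,0],
    [-1.46,-3.28,0,0],
    [-1.46,-3.28,0,0],
    [-1.46,-3.28,0,0],
    [-1.46,-3.28,0,0],
    [-1.46,-3.28,0,0],
    [-1.46,-3.28,0,0],
    [-1.46,-3.28,0,0],
    [0,0,2,0],
    [0,0,1.5,0],
  ],
)

```text
t: 2.6
position: [0.5005, -0.2957, 0.2714]
eef_rot: [-0.212, -3.134, -0.002]
contact_force: [0.6, 0.7, -0.5]
grip_width: 0.0005
grasp_force: 0.0
```

```bash
python3 -c "
from h import *
rep()"
```

```text
t 2.6 box mm [-21.3   4.5 271.4] yang-box -0.03 z [-0.001  0.001 -1.   ] F [ 0.6  0.7 -0.5] w 0.0005 0.0
```

Emit:
arm_command(
  commands=[
    [-0.9,-0.4,0.4,0],
    [0,0,0.8,0],
    [0,0,0.8,0],
    [0,0,0.8,0],
    [0,0,0.5,0],
    [0.25,0,0.4,0],
    [0.25,0,0.4,0],
    [0.25,0,0.4,0],
    [0.25,0,0.4,0],
    [0.2,0,0.4,0],
  ],
)

```text
t: 3.43
position: [0.4961, -0.2978, 0.2202]
eef_rot: [0.208, 3.134, -0.0]
contact_force: [-0.2, 0.5, -0.5]
grip_width: 0.0008
grasp_force: 0.0
```

```bash
python3 - <<'E'
from h import *
from cell import *
rep()
im,d=get_image("side");K,T=load("side0.npz")[2:]
w=(cloud(d,K,T)-O)@B*1000
k=(abs(w[...,1])>40)&(abs(w[...,1])<90)&(w[...,0]>-60)&(w[...,0]<65)&(w[...,2]>160)&(w[...,2]<300)
p=w[k];print(len(p),"lid slope",np.arctan(-np.polyfit(p[:,0],p[:,2],1)[0]))
cv2.imwrite("pics/side1.png",cv2.resize(im[150:380,170:450],None,fx=2.5,fy=2.5))
E
```

```text
t 3.43 box mm [-25.4   1.8 220.2] yang-box 0.09 z [ 0. -0. -1.] F [-0.2  0.5 -0.5] w 0.0008 0.0
1710 lid slope 0.7063110750106226
```

View pics/side1.png

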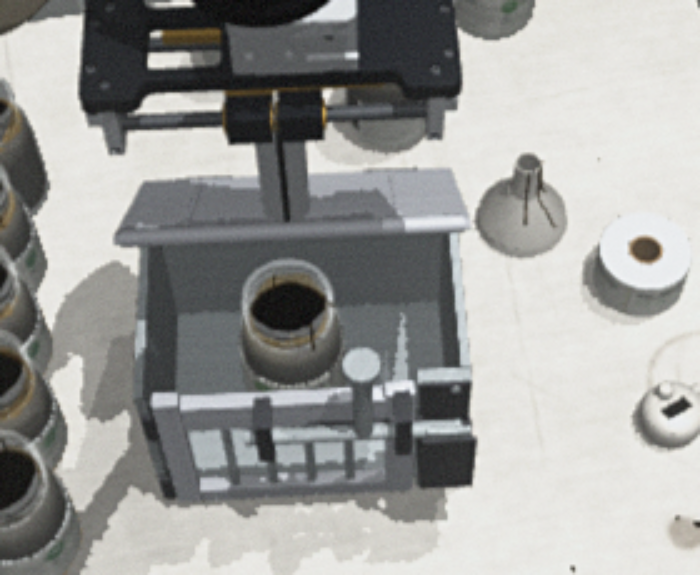

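The side crop shows the closed fingers on the lid's outer face at about (285,215). The lid is still well open, so I'll measure its angle again.

```bash
cat >> h.py <<'E'
def lid(n="side"):
    from cell import get_image,get_calibration
    im,d=get_image(n);c=get_calibration(n);w=(cloud(d,c["mtx"],c["extrinsics"])-O)@B*1000
    p=w[(abs(w[...,1])>30)&(abs(w[...,1])<95)&(abs(w[...,0])<100)&(w[...,2]>153)&(w[...,2]<285)]
    a=np.arctan2(p[:,2]-151,70-p[:,0]);r=np.hypot(p[:,2]-151,70-p[:,0]); 
    k=(r>60)&(r<130);a=a[k]-np.arcsin(6/r[k])
    print(n,"lid angle",np.percentile(a,[10,25,50,75,90]).round(3),len(a));return im,w
E
python3 - <<'E'
from h import *
rep();lid("side");lid("scene")
im,d,K,T=load("side0.npz");print(d.shape)
E
```

```text
t 3.48 box mm [-26.2   2.1 219.4] yang-box 0.09 z [-0.001  0.001 -1.   ] F [-0.8  0.3 -0.7] w 0.0006 0.0
side lid angle [0.702 0.706 0.708 0.711 0.714] 963
scene lid angle [0.725 0.73  0.736 0.743 0.753] 789
(480, 640)
```

```bash
python3 - <<'E'
from h import *
from cell import *
s,R=rep()
for n in("side","scene"):
    im,d=get_image(n);c=get_calibration(n);K,T=c["mtx"],c["extrinsics"]
    print(n,"tcp px",proj(np.array(s["position"]),K,T).round(1), "crop",((proj(np.array(s["position"]),K,T)-[170,150])*2.5).round())
    w=(cloud(d,K,T)-O)@B*1000
    p=w[(abs(w[...,1])<40)&(w[...,0]>-80)&(w[...,0]<70)&(w[...,2]>165)&(w[...,2]<300)]
    if n=="side":
        for v in range(215,250,3):
            print(v,[tuple(w[v,u].round().astype(int)) if d[v,u]>0 else None for u in(250,280,284,288)])
    else: cv2.imwrite("pics/scene1.png",cv2.resize(im[150:370,230:420],None,fx=2.7,fy=2.7))
E
```

```text
t 3.58 box mm [-25.3   1.9 220.1] yang-box 0.08 z [-0.  0. -1.] F [-0.   0.1 -0.1] w 0.0005 0.0
side tcp px [286.3 247.1] crop [291. 243.]
215 [(np.int64(203), np.int64(81), np.int64(-1)), (np.int64(-35), np.int64(5), np.int64(309)), (np.int64(-35), np.int64(0), np.int64(308)), (np.int64(-36), np.int64(-5), np.int64(310))]
218 [(np.int64(197), np.int64(81), np.int64(-3)), (np.int64(-38), np.int64(5), np.int64(306)), (np.int64(-36), np.int64(0), np.int64(303)), (np.int64(-36), np.int64(-5), np.int64(304))]
221 [(np.int64(69), np.int64(62), np.int64(159)), (np.int64(-37), np.int64(6), np.int64(298)), (np.int64(-38), np.int64(1), np.int64(299)), (np.int64(-36), np.int64(-4), np.int64(297))]
224 [(np.int64(49), np.int64(59), np.int64(179)), (np.int64(-36), np.int64(6), np.int64(290)), (np.int64(-34), np.int64(1), np.int64(288)), (np.int64(-36), np.int64(-4), np.int64(290))]
227 [(np.int64(38), np.int64(58), np.int64(186)), (np.int64(-36), np.int64(7), np.int64(283)), (np.int64(-35), np.int64(2), np.int64(282)), (np.int64(-37), np.int64(-4), np.int64(284))]
230 [(np.int64(22), np.int64(56
[... 611 characters left out ...]
t64(249)), (np.int64(-32), np.int64(4), np.int64(249)), (np.int64(-32), np.int64(-2), np.int64(250))]
242 [(np.int64(-34), np.int64(50), np.int64(249)), (np.int64(-35), np.int64(9), np.int64(247)), (np.int64(-35), np.int64(4), np.int64(248)), (np.int64(-37), np.int64(-2), np.int64(249))]
245 [(np.int64(-38), np.int64(50), np.int64(248)), (np.int64(-37), np.int64(10), np.int64(243)), (np.int64(-39), np.int64(4), np.int64(245)), (np.int64(-37), np.int64(-1), np.int64(243))]
248 [(np.int64(63), np.int64(69), np.int64(91)), (np.int64(62), np.int64(18), np.int64(89)), (np.int64(62), np.int64(12), np.int64(89)), (np.int64(63), np.int64(5), np.int64(87))]
scene tcp px [328.4 243.7] crop [396. 234.]
```

View pics/scene1.png

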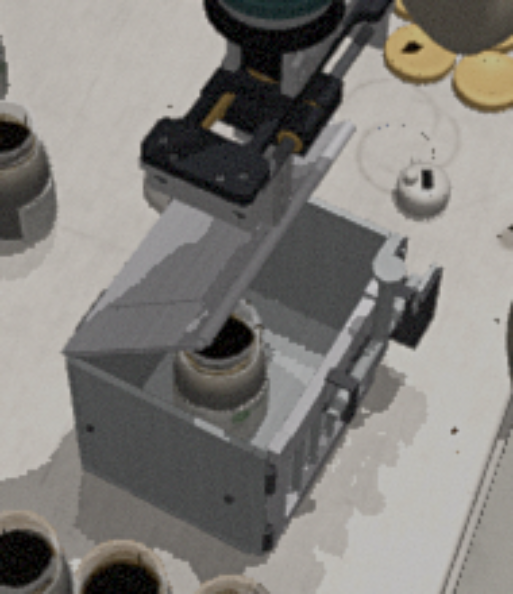

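The scene crop shows the fingers reaching the lid's front edge at about (280,220), with the lid still up. I'll compare its angle with the first images by the same measure.

```bash
python3 - <<'E'
from h import *
import cell
rep()
for n in("side","scene"):
    new=cell.get_image(n); c=cell.get_calibration(n)
    z=load(n+"0.npz")
    for lab,d in(("old",z[1]),("new",new[1])):
        w=(cloud(d,c["mtx"],c["extrinsics"])-O)@B*1000
        for side in(1,-1):
            y=w[...,1]*side
            p=w[(y>45)&(y<92)&(abs(w[...,0])<100)&(w[...,2]>158)&(w[...,2]<262)]
            r=np.hypot(p[:,2]-151,70-p[:,0]);k=(r>30)&(r<130);q=p[k]
            sl=np.polyfit(q[:,0],q[:,2],1)
            print(n,lab,side,len(q),"slope ang",np.arctan(-sl[0]).round(3),"z at x=0",sl[1].round(1),"max z",np.percentile(p[:,2],98).round(1),"min x",np.percentile(p[:,0],2).round(1))
E
```

```text
t 3.68 box mm [-24.8   1.7 220.5] yang-box 0.09 z [ 0.001 -0.    -1.   ] F [ 0.3 -0.  -0.8] w 0.0 0.0
side old 1 490 slope ang 0.715 z at x=0 218.9 max z 251.1 min x -38.8
side old -1 481 slope ang 0.717 z at x=0 219.0 max z 251.3 min x -38.8
side new 1 480 slope ang 0.716 z at x=0 219.0 max z 251.3 min x -39.0
side new -1 483 slope ang 0.716 z at x=0 219.1 max z 251.3 min x -38.8
scene old 1 712 slope ang 0.716 z at x=0 222.6 max z 253.1 min x -36.0
scene old -1 581 slope ang 0.713 z at x=0 222.7 max z 253.0 min x -36.1
scene new 1 722 slope ang 0.715 z at x=0 222.6 max z 253.3 min x -35.8
scene new -1 92 slope ang 0.663 z at x=0 224.3 max z 253.8 min x -36.9
```

The lid has not moved, yet the reported TCP lies about 20 mm below its outer face. I'll check with the wrist camera before moving on.

```bash
python3 - <<'E'
from h import *
from cell import *
s,R=rep()
c=get_calibration("wrist");im,d=get_image("wrist")
K,T=c["mtx"],c["extrinsics"];print(np.round(K,1).tolist(),np.round(T,3).tolist())
q=(np.array(s["position"])-T[:3,3])@T[:3,:3];th=np.arctan2(np.hypot(q[0],q[1]),q[2]);u=K[:2,2]+K[0,0]*th*q[:2]/np.hypot(q[0],q[1])
print("tcp px",u,"cam depth",q[2])
for dv in range(-60,61,10):
    for du in(0,):
        x,y=int(u[0]+du),int(u[1]+dv); print((x,y),d[y,x].round(3),end=" ")
cv2.imwrite("pics/wrist1.png",im);np.savez("wrist1.npz",im=im,d=d,K=K,T=T)
E
```

```text
t 3.78 box mm [-24.7   1.7 220.5] yang-box 0.1 z [ 0.001 -0.    -1.   ] F [-0.  -0.3 -0.3] w 0.0006 0.0
[[371.6, 0.0, 323.4], [0.0, 371.6, 237.7], [0.0, 0.0, 1.0]] [[0.133, 0.965, 0.227, 0.432], [0.991, -0.129, -0.032, -0.291], [-0.002, 0.229, -0.973, 0.438], [0.0, 0.0, 0.0, 1.0]]
tcp px [326.52581609 260.64153214] cam depth 0.22643670326379142
(326, 200) 0.433 (326, 210) 0.389 (326, 220) 0.354 (326, 230) 0.329 (326, 240) 0.352 (326, 250) 0.354 (326, 260) 0.195 (326, 270) 0.184 (326, 280) 0.17 (326, 290) 0.157 (326, 300) 0.147 (326, 310) 0.139 (326, 320) 0.129
```

View pics/wrist1.png

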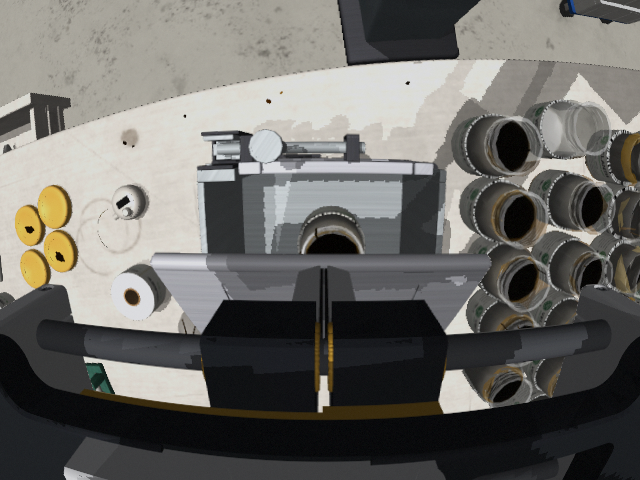

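The wrist view shows the fingers meeting the rolled edge at about (323,258) and going through the lid with no force. I'll back out forwards and up, where nothing can catch, then look again.

Emit:
arm_command(
  commands=[
    [1,0,0,0],
    [1,0,0,0],
    [1.5,0,0,0],
    [1.5,0,0,0],
    [0,0,-1.5,0],
    [0,0,-2,0],
    [0,0,-2,0],
    [0,0,0,0],
    [0,0,0,0],
    [0,0,0,0],
  ],
)

```text
t: 4.67
position: [0.446, -0.2907, 0.2744]
eef_rot: [-0.208, -3.134, -0.001]
contact_force: [-0.0, 0.3, -0.4]
grip_width: 0.0006
grasp_force: 0.0
```

```bash
python3 - <<'E'
from h import *
rep();lid("side")
E
```

```text
t 4.67 box mm [-76.    2.1 274.4] yang-box 0.09 z [-0.001  0.001 -1.   ] F [-0.   0.3 -0.4] w 0.0006 0.0
side lid angle [0.702 0.705 0.708 0.711 0.714] 966
```

Emit:
arm_command(
  commands=[
    [-1.5,0.7,0,0],
    [-1.5,0.7,0,0],
    [-1.5,0.7,0,0],
    [-1.5,0.7,0,0],
    [-0.8,0,0,0],
    [0,0,0.8,0],
    [0,0,0.8,0],
    [0,0,0.6,0],
    [0,0,0.4,0],
    [0,0,0,0],
  ],
)

```text
t: 5.55
position: [0.5167, -0.2722, 0.2479]
eef_rot: [-0.209, -3.132, -0.002]
contact_force: [0.3, -0.1, 0.2]
grip_width: 0.0004
grasp_force: 0.0
```

Emit:
arm_command(
  commands=[
    [0,0,0.2,0],
    [0,0,0.2,0],
    [0,0,0.2,0],
    [0,0,0.2,0],
    [0,0,0.2,0],
    [0,0,0.2,0],
    [0,0,0.2,0],
    [0,0,0.2,0],
    [0,0,0.2,0],
    [0,0,0,0],
  ],
)

```text
t: 6.38
position: [0.5178, -0.2723, 0.2307]
eef_rot: [-0.208, -3.134, -0.001]
contact_force: [0.8, -0.4, 0.2]
grip_width: 0.0006
grasp_force: 0.0
```

```bash
python3 - <<'E'
from h import *
rep();lid("side")
E
```

```text
t 6.38 box mm [ -7.3  30.  230.7] yang-box 0.1 z [-0.001  0.001 -1.   ] F [ 0.8 -0.4  0.2] w 0.0006 0.0
side lid angle [0.702 0.705 0.708 0.711 0.714] 967
```

Emit:
arm_command(
  commands=[
    [0,0,0.2,0],
    [0,0,0.2,0],
    [0,0,0.2,0],
    [0,0,0.2,0],
    [0,0,0.2,0],
    [0,0,0.2,0],
    [0,0,0.2,0],
    [0,0,0.2,0],
    [0,0,0,0],
    [0,0,0,0],
  ],
)

```text
t: 7.27
position: [0.518, -0.2724, 0.2151]
eef_rot: [-0.208, -3.135, -0.0]
contact_force: [-0.3, 0.3, -0.2]
grip_width: 0.0007
grasp_force: 0.0
```

```bash
python3 - <<'E'
from h import *
rep();lid("side");lid("scene")
E
```

```text
t 7.27 box mm [ -7.1  29.9 215.1] yang-box 0.1 z [-0.  0. -1.] F [-0.3  0.3 -0.2] w 0.0007 0.0
side lid angle [0.702 0.705 0.708 0.711 0.714] 955
scene lid angle [0.725 0.73  0.736 0.744 0.75 ] 1111
```

Emit:
arm_command(
  commands=[
    [0,0,-2,0],
    [0,0,-2,0],
    [0,0,-2,0],
    [0,0,-2,0],
    [1,0,0,0],
    [1.5,0,0,0],
    [1.5,0,0,0],
    [1,0,0,0],
    [0,0,0,0],
    [0,0,0,0],
  ],
)

```text
t: 8.2
position: [0.468, -0.2657, 0.2951]
eef_rot: [0.209, 3.134, 0.0]
contact_force: [-0.1, 0.7, 0.5]
grip_width: 0.0003
grasp_force: 0.0
```

```bash
python3 - <<'E'
from h import *
from cell import *
s,R=rep()
for n in("side","scene"):
    im,d=get_image(n);c=get_calibration(n);K,T=c["mtx"],c["extrinsics"]
    print(n,"tcp px",proj(np.array(s["position"]),K,T).round(1))
    w=(cloud(d,K,T)-O)@B*1000; b=(np.array(s["position"])-O)@B*1000
    q=w[(abs(w[...,0]-b[0])<14)&(abs(w[...,1]-b[1])<20)&(w[...,2]>b[2]-60)&(w[...,2]<b[2]+110)]
    print("near tool z pct",np.percentile(q[:,2],[0,1,5,20,50]).round(1),len(q)); k=q[q[:,2]<np.percentile(q[:,2],30)]; print("x",np.percentile(k[:,0],[2,50,98]).round(1),"y",np.percentile(k[:,1],[2,50,98]).round(1))
    np.savez(n+"2.npz",im=im,d=d,K=K,T=T)
im=np.load("side2.npz")["im"];cv2.imwrite("pics/side2.png",cv2.resize(im[130:380,170:450],None,fx=2.5,fy=2.5))
E
```

```text
t 8.2 box mm [-57.5  29.9 295.1] yang-box 0.07 z [ 0.  0. -1.] F [-0.1  0.7  0.5] w 0.0003 0.0
side tcp px [261.8 236.2]
near tool z pct [331.6 334.  338.7 351.5 372.1] 816
x [-69.7 -68.3 -58.9] y [18.2 30.7 41.9]
scene tcp px [338.6 236.9]
near tool z pct [334.8 336.  340.9 348.5 364.5] 206
x [-66.6 -65.4 -61.5] y [18.8 31.6 41.3]
```

View pics/side2.png

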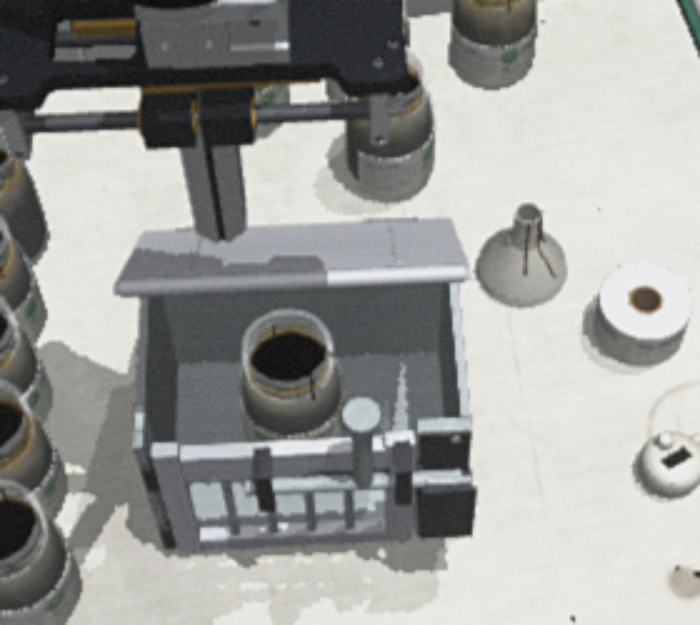

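The tip in this crop is at about (220,240). In both cameras it lies about 38 mm above the reported TCP, so the reported TCP is too low by 38 mm along the tool axis. From here on I'll aim TCP z = wanted tip z − 38 mm.

Emit:
arm_command(
  commands=[
    [-1.6,-0.9,0,0],
    [-1.6,-0.9,0,0],
    [-1.5,-0.9,0,0],
    [0,0,2,0],
    [0,0,2,0],
    [0,0,2,0],
    [0,0,1.5,0],
    [0,0,1,0],
    [0,0,0.4,0],
    [0,0,0.4,0],
  ],
)

```text
t: 9.13
position: [0.512, -0.2989, 0.2018]
eef_rot: [-0.208, -3.135, -0.0]
contact_force: [0.5, 0.3, 1.6]
grip_width: 0.0004
grasp_force: 0.0
```

Emit:
arm_command(
  commands=[
    [0.2,0,0.3,0],
    [0.2,0,0.3,0],
    [0.2,0,0.3,0],
    [0.2,0,0.3,0],
    [0.2,0,0.3,0],
    [0.2,0,0.3,0],
    [0.2,0,0.3,0],
    [0,0,0,0],
    [0,0,0,0],
    [0,0,0,0],
  ],
)

```text
t: 9.97
position: [0.4976, -0.2969, 0.1811]
eef_rot: [-0.208, -3.135, -0.0]
contact_force: [0.6, -0.2, -0.0]
grip_width: 0.0007
grasp_force: 0.0
```

```bash
python3 - <<'E'
from h import *
rep();lid("side")
E
```

```text
t 9.97 box mm [-24.    2.9 181.1] yang-box 0.1 z [-0.  0. -1.] F [ 0.6 -0.2 -0. ] w 0.0007 0.0
side lid angle [0.499 0.504 0.51  0.515 0.52 ] 1885
```

Emit:
arm_command(
  commands=[
    [0.15,0,0.3,0],
    [0.15,0,0.3,0],
    [0.15,0,0.3,0],
    [0.15,0,0.3,0],
    [0.15,0,0.3,0],
    [0.15,0,0.3,0],
    [0.1,0,0.3,0],
    [0.1,0,0.3,0],
    [0.1,0,0.3,0],
    [0.1,0,0.3,0],
  ],
)

```text
t: 10.85
position: [0.4845, -0.2951, 0.1509]
eef_rot: [-0.208, -3.134, -0.0]
contact_force: [-0.8, -0.6, 0.7]
grip_width: 0.0003
grasp_force: 0.5
```

Emit:
arm_command(
  commands=[
    [0.1,0,0.3,0],
    [0.1,0,0.3,0],
    [0.05,0,0.3,0],
    [0.05,0,0.3,0],
    [0,0,0.3,0],
    [0,0,0.2,0],
    [0,0,0.2,0],
    [0,0,0.2,0],
    [0,0,0,0],
    [0,0,0,0],
  ],
)

```text
t: 11.68
position: [0.482, -0.2948, 0.1301]
eef_rot: [0.208, 3.134, 0.0]
contact_force: [-0.2, 0.4, -0.1]
grip_width: 0.0002
grasp_force: 0.0
```

```bash
python3 - <<'E'
from h import *
rep();lid("side")
E
```

```text
t 11.68 box mm [-39.8   2.9 130.1] yang-box 0.1 z [ 0.  0. -1.] F [-0.2  0.4 -0.1] w 0.0002 0.0
side lid angle [0.056 0.065 0.074 0.083 0.091] 2988
```

Emit:
arm_command(
  commands=[
    [0,0,0.2,0],
    [0,0,0.2,0],
    [0,0,0.15,0],
    [0,0,0.1,0],
    [0,0,0.1,0],
    [0,0,0.1,0],
    [0,0,0.1,0],
    [0,0,0,0],
    [0,0,0,0],
    [0,0,0,0],
  ],
)

```text
t: 12.57
position: [0.482, -0.2947, 0.1207]
eef_rot: [0.208, 3.134, 0.0]
contact_force: [-0.2, -0.2, -0.7]
grip_width: 0.0002
grasp_force: 0.0
```

```bash
python3 - <<'E'
from h import *
rep();lid("side");lid("scene")
E
```

```text
t 12.57 box mm [-39.8   2.9 120.7] yang-box 0.1 z [ 0.  0. -1.] F [-0.2 -0.2 -0.7] w 0.0002 0.0
side lid angle [-0.021 -0.012 -0.003  0.007  0.016] 2953
scene lid angle [-0.006  0.006  0.018  0.03   0.043] 1572
```

Emit:
arm_command(
  commands=[
    [0,0,0.05,0],
    [0,0,0.05,0],
    [0,0,0.05,0],
    [0,0,0.05,0],
    [0,0,0.05,0],
    [0,0,0,0],
    [0,0,0,0],
    [0,0,0,0],
    [0,0,0,0],
    [0,0,0,0],
  ],
)

```text
t: 13.5
position: [0.482, -0.2949, 0.1199]
eef_rot: [0.208, 3.133, -0.001]
contact_force: [-0.5, 1.2, 9.4]
grip_width: 0.0003
grasp_force: 4.4
```

The lid is down firmly (9 N up on the tool with the tip at lid height). Now I'll lift off, open the gripper and move above the post.

Emit:
arm_command(
  commands=[
    [0,0,-0.5,0],
    [0,0,-1.5,0],
    [0,0,-3,0],
    [0,0,-3,0],
    [1.4,-0.95,0,0],
    [1.4,-0.95,0,0],
    [1.4,-0.95,0,0],
    [1.4,-0.95,0,0],
    [0,0,0,0],
    [0,0,0,0],
  ],
  grip=-0.2,
  newtons=20,
)

```text
t: 14.33
position: [0.421, -0.3253, 0.1983]
eef_rot: [0.211, 3.134, 0.0]
contact_force: [0.4, -0.3, 0.0]
grip_width: 0.0563
grasp_force: 0.0
```

```bash
python3 - <<'E'
from h import *
from cell import *
s,R=rep();lid("scene")
b=(np.array(s["position"])-O)@B*1000
for n in("side","scene"):
    im,d=get_image(n);c=get_calibration(n);w=(cloud(d,c["mtx"],c["extrinsics"])-O)@B*1000
    for sg in(1,-1):
        y=(w[...,1]-b[1])*sg
        q=w[(abs(w[...,0]-b[0])<14)&(y>18)&(y<55)&(w[...,2]>b[2]+10)&(w[...,2]<b[2]+100)]
        if len(q)>5: k=q[q[:,2]<q[:,2].min()+15]; print(n,sg,len(q),"tip z",np.percentile(q[:,2],[0,2]).round(1),"x",np.percentile(k[:,0],[5,50,95]).round(1),"y",np.percentile(k[:,1],[5,95]).round(1))
    h=w[(w[...,2]>196)&(w[...,2]<212)&(np.hypot(w[...,0]+96,w[...,1]+35)<16)]
    print(n,"head",len(h),h.mean(0).round(1) if len(h) else None)
cv2.imwrite("pics/scene3.png",cv2.resize(get_image("scene")[0][150:370,230:420],None,fx=2.7,fy=2.7))
E
```

```text
t 14.33 box mm [-96.1 -35.5 198.3] yang-box 0.01 z [ 0.001  0.    -1.   ] F [ 0.4 -0.3  0. ] w 0.0563 0.0
scene lid angle [-0.009  0.003  0.016  0.028  0.042] 2091
side 1 245 tip z [235.  239.7] x [-107.8 -106.5 -104.8] y [-5.6  4.7]
side -1 261 tip z [234.5 237.5] x [-107.4 -106.   -98.5] y [-72.8 -62.7]
side head 194 [-97.9 -34.2 203.9]
scene 1 131 tip z [239.5 243.4] x [-104.5  -98.7  -87.3] y [-5.1  4.8]
scene -1 14 tip z [270.  273.9] x [-103.1  -97.6  -86.5] y [-73.7 -64.8]
scene head 60 [-99.5 -34.5 205.5]
```

View pics/scene3.png

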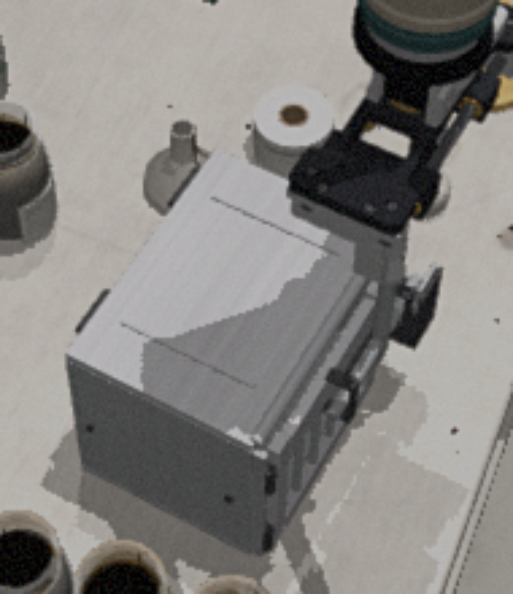

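The scene crop shows the lid flat on the box and the gripper straddling the post at about (370,250). The measured finger midpoint is y −34, with tips near z 236. Now I'll descend and grip.

Emit:
arm_command(
  commands=[
    [0,0,1.5,0],
    [0,0,1.5,0],
    [0,0,1.5,0],
    [0,0,1.2,0],
    [0,0,0.8,0],
    [0,0,0.4,0],
    [0,0,0,0],
    [0,0,0,0],
    [0,0,0,0],
    [0,0,0,0],
  ],
)

```text
t: 15.37
position: [0.4217, -0.3255, 0.13]
eef_rot: [0.208, 3.133, -0.002]
contact_force: [0.4, 1.0, -0.7]
grip_width: 0.056
grasp_force: 0.0
```

Emit:
arm_command(
  commands=[
    [0,0,0,0],
    [0,0,0,0],
    [0,0,0,0],
    [0,0,0,0],
    [0,0,0,0],
    [0,0,0,0],
    [0,0,0,0],
    [0,0,0,0],
    [0,0,0,0],
    [0,0,0,0],
  ],
  grip=1,
  newtons=30,
)

```text
t: 16.2
position: [0.4212, -0.325, 0.1293]
eef_rot: [0.208, 3.135, 0.0]
contact_force: [-0.3, 0.3, 1.3]
grip_width: 0.02
grasp_force: 30.0
```

```bash
python3 -c "
from h import *
rep()"
```

```text
t 16.2 box mm [-95.9 -35.2 129.3] yang-box 0.1 z [ 0.  0. -1.] F [-0.3  0.3  1.3] w 0.02 30.0
```

The opening reads 20 mm where the post is 12 mm. I'll check what is between the pads before lifting.

```bash
python3 - <<'E'
from h import *
from cell import *
s,R=rep()
im,d=get_image("side");c=get_calibration("side");K,T=c["mtx"],c["extrinsics"];w=(cloud(d,K,T)-O)@B*1000
np.savez("side4.npz",im=im,d=d,K=K,T=T)
for z in range(152,264,6):
    # ray row at plane x=-106: list x along columns
    row=[]
    for y in range(-66,0,3):
        u,v=proj(O+B@np.array([-.104,y/1000,z/1000]),K,T).round().astype(int)
        p=w[v,u];row.append("%4d"%p[0] if np.isfinite(p[0]) else "   .")
    print(z,"".join(row))
print("y:",list(range(-66,0,3)))
a,b=proj(O+B@np.array([-.1,.04,.27]),K,T).astype(int),proj(O+B@np.array([-.1,-.12,.06]),K,T).astype(int)
print(a,b);cv2.imwrite("pics/side4.png",cv2.resize(im[a[1]:b[1],a[0]:b[0]],None,fx=6,fy=6,interpolation=cv2.INTER_CUBIC))
print(cv2.imread("pics/side4.png").shape)
E
```

```text
t 16.2 box mm [-95.9 -35.2 129.3] yang-box 0.1 z [ 0.  0. -1.] F [-0.3  0.3  1.3] w 0.02 30.0
152  -84 -85-103-103-104 -84 -87 -88 -87 -98-101-102 -99 -86 -88 -87 -88 -87 -86 -85 -86 -86
158  -80 -84 -99-101-100 -85 -83 -85 -85-100-101-102 -99 -83 -86 -86 -85 -87 -85 -86 -85 -85
164  -80 -83 -99 -97 -96-107-105-104 -84-101-103-101-101 -85 -85-107 -85 -85 -85 -85 -84 -86
170  -79 -86 -96 -94-107-106-106-106 -84 -99-101-102-100 -84-107-108-107-106 -85 -84 -86 -85
176  -79 -84 -91 -90-107-107-108-106 -84 -99-101-101-100 -86-105-106-107-107 -84 -83 -84 -83
182  -79 -83 -89 -87-106-108-106-105 -82 -99-102-102 -98 -82-104-106-105-107-107 -82 -82 -80
188    . -79 -81 -80-106-106-106-105 -78 -99-102-102 -99 -79-104-106-106-107-107 -77 -77 -78
194  -78   0 -76 -77-105-106-107-105   0 -99-107-105-105   0-105-107-106-107 -25 -27 -28 -29
200  -76   1   2   3-107-107-107-105-102-105-105-104-105-103-104-106-106-107 -24 -27 -28 -28
206  -73 -76 -76 -75-107-106-107-105-102-103-102-102-101-102-104-106-105-106 -75 -75 -74 -74
212  -72 -75 -74 -74-106-106-106-106-100 -99-100 -99 -99 -99-100-106-107-107
[... 205 characters left out ...]
0 -130-130-131-131-130-130-131-104 -60 -89 -89 -89 -91 -62-103-130-130-131-130-131-131-129
236 -130-131-130-130-129-129-130-104 -58 -58 -58 -56 -58 -56-104-129-130-131-130-130-130-131
242 -130-131-129-130-130-130-129-126-124-124-125-125-125-125-126-128-129-130-130-130-129-129
248 -126-126-127-127-127-126-126-123-122-123-122-123-123-123-123-127-128-125-126-127-127   .
254 -122-123-122-123-124-125-123-120-119-120-119-119-119-118-120-123-124-123-123-123-122-122
260 -121-120-120-120-119-119-119 -39 -42 -43 -42 -42 -41 -41 -42-119-119-121-120-120-119-118
y: [-66, -63, -60, -57, -54, -51, -48, -45, -42, -39, -36, -33, -30, -27, -24, -21, -18, -15, -12, -9, -6, -3]
[255 274] [369 339]
(390, 684, 3)
```

```bash
python3 - <<'E'
from h import *
from cell import *
im=np.load("side4.npz")["im"]
A=cv2.resize(im[258:318,290:345],(440,480),interpolation=cv2.INTER_CUBIC)
s=read_state();c=get_calibration("wrist");iw,dw=get_image("wrist");K,T=c["mtx"],c["extrinsics"]
q=(O+B@np.array([-.096,-.035,.2])-T[:3,3])@T[:3,:3];th=np.arctan2(np.hypot(q[0],q[1]),q[2]);u=(K[:2,2]+K[0,0]*th*q[:2]/np.hypot(q[0],q[1])).astype(int);print(u)
Bm=cv2.resize(iw[u[1]-55:u[1]+55,u[0]-40:u[0]+40],(350,480),interpolation=cv2.INTER_CUBIC)
cv2.imwrite("pics/comp.png",np.hstack([A,Bm]))
E
```

```text
[328 307]
```

View pics/comp.png

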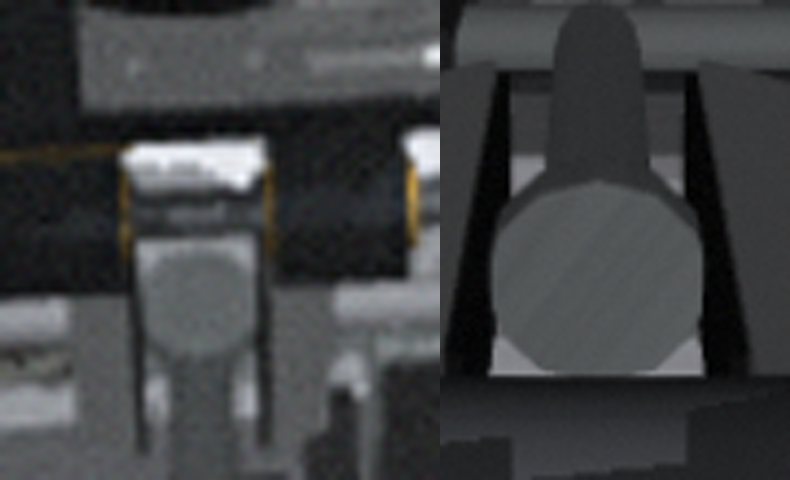

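The side half shows the octagonal head at about (200,300) held between the long dark pads, with the post hanging below it at (200,400). The wrist half shows the head's flats (about 20 mm) touching both pads. The pads run the whole finger length, so the grip at the asked height necessarily takes the post's head as well. It's centred and firm, so I'll lift gently.

Emit:
arm_command(
  commands=[
    [0,0,-0.2,0],
    [0,0,-0.2,0],
    [0,0,-0.2,0],
    [0,0,-0.2,0],
    [0,0,-0.2,0],
    [0,0,-0.2,0],
    [0,0,-0.2,0],
    [0,0,-0.1,0],
    [0,0,0,0],
    [0,0,0,0],
  ],
  newtons=40,
)

```text
t: 17.13
position: [0.4212, -0.3251, 0.1443]
eef_rot: [0.208, 3.135, 0.0]
contact_force: [0.7, -0.4, -0.7]
grip_width: 0.02
grasp_force: 40.0
```

```bash
cat >> h.py <<'E'
def head(c0=(-96,-35)):
    from cell import get_image,get_calibration
    for n in("side","scene"):
        im,d=get_image(n);c=get_calibration(n);w=(cloud(d,c["mtx"],c["extrinsics"])-O)@B*1000
        q=w[(np.hypot(w[...,0]-c0[0],w[...,1]-c0[1])<9.5)&(w[...,2]>190)&(w[...,2]<232)]
        if len(q)>5:print(n,"head z",np.percentile(q[:,2],[20,50,80,95]).round(1),len(q),"xy",q[:,:2].mean(0).round(1))
E
python3 -c "
from h import *
s,R=rep();head()"
```

```text
t 17.13 box mm [-95.9 -35.2 144.3] yang-box 0.1 z [ 0.  0. -1.] F [ 0.7 -0.4 -0.7] w 0.02 40.0
side head z [201.9 219.  220.2 220.9] 168 xy [-97.1 -35. ]
```

The bolt is up by about 15 mm. Now I'll draw it.

Emit:
arm_command(
  commands=[
    [0,0.3,0,0],
    [0,0.3,0,0],
    [0,0.3,0,0],
    [0,0.4,0,0],
    [0,0.4,0,0],
    [0,0.4,0,0],
    [0,0.4,0,0],
    [0,0.4,0,0],
    [0,0.4,0,0],
    [0,0,0,0],
  ],
)

```text
t: 18.07
position: [0.4257, -0.2911, 0.1443]
eef_rot: [0.207, 3.135, 0.002]
contact_force: [0.2, 1.1, -1.0]
grip_width: 0.0203
grasp_force: 40.0
```

```bash
python3 -c "
from h import *
s,R=rep();head((-96,-2))"
```

```text
t 18.07 box mm [-96.   -0.9 144.3] yang-box 0.13 z [ 0.     0.001 -1.   ] F [ 0.2  1.1 -1. ] w 0.0203 40.0
side head z [201.2 218.5 219.6 220.9] 171 xy [-97.5  -1.6]
```

Emit:
arm_command(
  commands=[
    [0,0.05,0,0],
    [0,0.05,0,0],
    [0,0.05,0,0],
    [0,0.05,0,0],
    [0,0,0,0],
    [0,0,0,0],
    [0,0,0,0],
    [0,0,0,0],
    [0,0,0,0],
    [0,0,0,0],
  ],
)

```text
t: 19.0
position: [0.4259, -0.2905, 0.1442]
eef_rot: [0.208, 3.135, 0.0]
contact_force: [0.1, -1.4, -1.0]
grip_width: 0.0195
grasp_force: 40.0
```

```bash
python3 -c "
from h import *
s,R=rep();head((-96,0))"
```

```text
t 19.0 box mm [-96.   -0.3 144.2] yang-box 0.1 z [ 0.  0. -1.] F [ 0.1 -1.4 -1. ] w 0.0195 40.0
side head z [203.6 218.8 220.  220.8] 175 xy [-97.3   0.2]
```

Emit:
arm_command(
  commands=[
    [0.16,0.04,0,1],
    [0.16,0.04,0,1],
    [0.32,0.07,0,2],
    [0.32,0.07,0,2],
    [0.32,0.07,0,2],
    [0,0,0,0],
    [0,0,0,0],
    [0,0,0,0],
    [0,0,0,0],
    [0,0,0,0],
  ],
)

```text
t: 19.93
position: [0.4141, -0.2852, 0.1443]
eef_rot: [0.426, 3.112, 0.0]
contact_force: [2.1, -0.5, -1.0]
grip_width: 0.0201
grasp_force: 40.0
```

```bash
cat >> h.py <<'E'
def gate(a0):
    from cell import get_image,get_calibration
    # gate face points: bars region height 30-130, left of post, seen in side/scene; slope of front plane about the hinge (-78,92)
    for n in("side","scene"):
        im,d=get_image(n);c=get_calibration(n);w=(cloud(d,c["mtx"],c["extrinsics"])-O)@B*1000
        a=np.radians(a0);e=np.array([-np.sin(a),-np.cos(a)]);nn=np.array([-np.cos(a),np.sin(a)])
        r=w[...,:2]-[-78,92];s=r@e;t=r@nn
        q=(s>20)&(s<150)&(abs(t)<14)&(w[...,2]>134)&(w[...,2]<148)
        if q.sum()>10:
            k=np.polyfit(s[q],t[q],1);print(n,"gate angle",(a0+np.degrees(np.arctan(k[0]))).round(2),"off",k[1].round(1),q.sum())
E
python3 -c "
from h import *
s,R=rep();gate(8);head((-107,4))"
```

```text
t 19.93 box mm [-108.3    3.3  144.3] yang-box -7.89 z [ 0.  0. -1.] F [ 2.1 -0.5 -1. ] w 0.0201 40.0
side gate angle 7.71 off 4.2 489
scene gate angle 9.77 off 1.3 249
side head z [199.6 218.8 220.  221. ] 146 xy [-109.3    5. ]
scene head z [200.8 219.6 222.2 223.9] 16 xy [-114.3    4.9]
```

The gate is out about 8° with the spring's 2 N on the tool. Another 12° to go.

Emit:
arm_command(
  commands=[
    [0.32,0.07,0,2],
    [0.32,0.07,0,2],
    [0.32,0.07,0,2],
    [0.32,0.07,0,2],
    [0.32,0.07,0,2],
    [0.32,0.07,0,2],
    [0,0,0,0],
    [0,0,0,0],
    [0,0,0,0],
    [0,0,0,0],
  ],
)

```text
t: 20.97
position: [0.3977, -0.2746, 0.1443]
eef_rot: [0.749, 3.051, 0.0]
contact_force: [2.0, -0.8, -1.4]
grip_width: 0.0197
grasp_force: 40.0
```

```bash
python3 -c "
from h import *
s,R=rep();gate(20);head((-127,11));lid('side');lid('scene')
b=(np.array(s['position'])-O)@B*1000;r=b[:2]-[-78,92];print('post angle',np.degrees(np.arctan2(-r[0],-r[1])-np.arctan2(18,92.3)),np.hypot(*r))"
```

```text
t 20.97 box mm [-126.    11.6  144.3] yang-box -19.87 z [ 0.  0. -1.] F [ 2.  -0.8 -1.4] w 0.0197 40.0
side gate angle 19.42 off 4.6 462
scene gate angle 22.42 off 0.4 324
side head z [194.3 216.  219.6 220.9] 81 xy [-131.2   13.1]
scene head z [198.6 217.7 220.9 222.5] 36 xy [-130.9   13.5]
side lid angle [-0.028 -0.019 -0.008  0.003  0.014] 978
scene lid angle [-0.01   0.002  0.015  0.029  0.043] 2014
post angle 19.82752516541832 93.60776833264538
```

```bash
python3 -c "
from cell import close_job
print(close_job())"
```

```text
the job is handed in; nothing more can be done
None
```

Handed in at about 21 s: lid closed, bolt lifted about 15 mm and drawn about 35 mm, gate held ajar at about 20°. The grip bears on the post's head rather than its 12 mm shaft, because the pads run the full finger length; the label roll, counter and funnel were left alone.

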